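Find and hold down the heavy side of a sample tumbler drum

ROBOT

A 7-joint arm with a two-finger parallel gripper is mounted at the origin on the work surface. World frame = base frame: x ahead of the robot, y to its left, z up, the work surface at z = 0. Lengths are in m, angles in rad, forces in N, time in s.
With the tool pointing down it reaches from about 0.4 to 0.875 m from the base axis. Payload 6.5 kg.
Tool frame: the origin (TCP) lies midway between the tips of the shut fingers; the grasp point (between the pads) lies r.grasp_offset behind it (r.grasp_offset is the distance from the TCP to the grasp point, in m); z points along the fingers, y is the direction in which the jaws open and shut (so a half turn about z gives the same grasp; the last joint's range is limited). The gripper opens to 85 mm and grips with 20 to 120 N. Pads are 22 mm wide; open, the fingers measure 114 mm over their backs; the gripper's body (76 mm by 85 mm) begins 54 mm behind the grasp point. The pads swing forward as they close: fully open they stand 13 mm farther back than shut.
Start: joints at [-1.384, 0.536, -0.004, 1.538, 0.003, 1.067, -0.071], TCP at [0.163, 0.629, 0.231] pointing down, gripper open.
Joint ranges: [-2.7, 2.7], [-0.37, 2.16], [-1.27, 1.26], [0.24, 2.4], [-1.31, 4.45], [0.19, 1.91], [-2.76, 2.76]. Speed limits (rad/s): [2.39, 2.39, 3.14, 3.14, 3.14, 3.14, 3.14].

INTERFACE

Orientations are given as a rotation vector (axis times angle).
In Python, from station import r gives the robot as it stands. The module is installed in compiled form; this text tells all that it offers.
- The arm moves only by the shell command python3 -m jog 'ROWS' [OPENING] [FORCE]. ROWS is JSON, a list of rows, each an object of numbers: "tx", "ty", "tz": the shift along the tool's x, y, z in m; "rx", "ry", "rz": the turn, a rotation vector about the tool's x, y, z in rad. A call has 1 to 20 rows; each row shifts and turns the commanded pose from where the row before left it, along the tool's axes as they then stand; what a row does not reach is not made up. A row lasts 1/10 s, in which the tool goes at most 50 mm and 8.59 degrees, less where a joint would pass 70% of its speed; a pose out of reach is approached as far as the arm can. A call is refused whole if a number of a shift passes 0.05 or a number of a turn 0.15, either way. A call with a gripper value outside its range is refused whole. OPENING is the closure, from 0 (fully open) to 1 (shut), set as the call begins (- or left out, the last holds). The fingers move at their own pace and stop on an object; FORCE is the grip in N (left out, the last holds). Time passes only in rows, so rows that do not move let the fingers close. It gives the time, the measured TCP pose, the force and the opening at its end, in the units of the state.
- r.observe(): the state, without advancing time (a new reading comes with each control period).
- r.camera(name): name is "side" or "top"; returns a dict with "frame" (480x640x3 uint8, red, green, blue), "range_z" (480x640 float32, m along the optical axis (not along the pixel's ray), 0 where there is no reading), "camera_matrix" (3x3 intrinsics, pixels), "dist_coeffs" ([k1, k2, p1, p2, k3] as OpenCV has them; the pictures are not rectified), "R" (3x3) and "t" (3): a world point X has camera coordinates R X + t. Camera axes: x right, y down, z forward; pixel columns grow to the right and rows downward; lengths in m; the calibration is good to about 2 mm. A picture is of the moment at which its call begins.
- r.finish_job(): hands the job in, once; it reports no verdict.
The state is a dict: "t": time; "joint_positions": joint angles; "qvel": joint speeds; "tau": joint torques, N m; "tool_pos": TCP position; "orientation": TCP orientation; "ft_force": force on the tool from outside, world axes, zero at the start; "moment": the same for the moment, N m; "finger_gap": finger opening in m.
Only numpy, scipy, OpenCV 4.12 (cv2) and the standard library are available. Lean on these libraries where they do the work, as an engineer would, in place of code of your own. Each camera call takes 0.05 s, during which the arm holds its last target.

TASK

The closed drum of the hand-cranked sample tumbler has been packed unevenly, and nothing on its outside shows which side is heavy. Take the crank handle, turn the drum round (at least once to about the opposite side of where the handle started) and feel where it goes hard and where it goes easily, then turn it until the heavy side hangs straight down, to within about 15 degrees, and keep it there: finish while still gripping the crank handle, with the drum at rest, so that I can clip a counterweight on top. Leave the bottle, the vial rack and the beaker where they are.

Things in the scene. Friction and masses are not known exactly. Their poses are not given: they have to be found in the camera images.
- axle (a point): Centre of the circle that the crank's grip point describes, on the drum's turning axis, 160 mm above the bench; fixed to the frame. Its z is up; its y lies along the level turning axis and points from the crank handle towards the drum; its x is level and square to the axis. The crank arm lies 56 to 64 mm from it along +y; nothing stands under the crank handle's circle.
- frame: The tumbler's fixed grey frame, origin under the middle of its foot (170 x 170 x 16 mm high), axes parallel to the axle point's. Two uprights, 50 mm wide in x, 12 mm thick, 186 mm high, at y = -70 and +70 mm, carry the closed grey drum between them: 150 mm diameter, 108 mm long, axis along y at 160 mm height. Crank outside the -y upright; the axle point is at y = -144 mm.
- grip (a point): On the crank handle: white round sleeve, 22 mm diameter, 80 mm long, parallel to the turning axis, 65 mm from it, on a steel crank arm at its drum end. The point is on the sleeve's centre line, 56 mm from the arm, 24 mm from the free end; a gripper from above clears arm and frame there. The sleeve spins freely on its pin: one grasp, tool direction unchanged, can go right round the circle.
- drum (a joint): Angle a of drum and crank, rad, no stops: handle = axle + 65 mm (x sin a + z cos a). Dry drag 0.45 N m, alike everywhere and both ways, holds the drum wherever it is left; the hidden uneven load adds at most 0.30 to 0.39 N m: handle force 0.5 to 13 N, most while the heavy side is raised past axle height, least while lowered past it. Crank weight negligible; heavy side at any angle from it.
- bottle: Bystander: closed amber glass bottle, 72 mm diameter, 150 mm high, on the bench; origin at the centre of its underside.
- rack: Bystander: white vial rack with small capped vials, 90 x 110 mm, 46 mm high, on the bench; origin at the centre of its underside.
- beaker: Bystander: open glass beaker, 70 mm diameter, 85 mm high, on the bench; origin at the centre of its underside.

How it is judged:
On the way:
1. the gripped crank handle has been turned to about the opposite side of where it started (distance of grip from where it was at the start of the episode above 0.11 m and contact force between the fingers and sleeve_c0 above 1 N), for 0.05 s.
At the end, for the whole second after the job is handed in: The heavy side of the drum points down within 17 degrees, the drum is at rest (under 0.05 rad/s) and the fingers are gripping the crank handle (over 3 N) (z of load_c0 in the frame of axle below -0.0478 m and contact force between the fingers and sleeve_c0 above 3 N and velocity of joint drum between -0.05 and 0.05 rad/s); the arm keeps its last pose, push and grip.
It fails at once if the bottle is shifted more than 30 mm or tipped (distance of bottle from where it was at the start of the episode above 0.03 m or angle between bottle's own z axis and vertical above 0.5 rad).
It fails at once if the vial rack is shifted more than 30 mm or tipped (distance of rack from where it was at the start of the episode above 0.03 m or angle between rack's own z axis and vertical above 0.5 rad).
It fails at once if the beaker is shifted more than 30 mm or tipped (distance of beaker from where it was at the start of the episode above 0.03 m or angle between beaker's own z axis and vertical above 0.5 rad).
It also fails if it takes over 48 s, if anything falls off the work surface, if the arm or the gripper's body presses on something with over 40 N, if the wrist force passes 120 N, or if a joint passes its speed limit or range.

## Working session

There is one attempt and no reset: what is moved stays moved. The work goes in short steps, Python scripts to look and compute and a shell command to move; the robot and the scene stay as the last step left them, time stands still between calls to the robot, and variables do not carry over. Pictures are saved under pics/ and viewed, and the job is handed in when it is done.

```bash
mkdir -p pics; ls; python3 - <<'E'
from station import r
import cv2,numpy as np
for n in("side","top"):
    c=r.camera(n); cv2.imwrite(f"pics/{n}0.png",c["frame"][:,:,::-1]); np.savez(f"{n}0.npz",**c)
    print(n,c["camera_matrix"].tolist(),c["dist_coeffs"],(-c["R"].T@c["t"]))
print(r.observe(),r.grasp_offset)
E
```

```text
pics
side [[435.16622475568465, 0.0, 320.3094119550593], [0.0, 435.16622475568465, 239.85552979288545], [0.0, 0.0, 1.0]] [0.0194624 0.        0.        0.        0.       ] [ 0.21686033 -0.3010809   0.69159983]
top [[445.07331907523326, 0.0, 322.5350796112293], [0.0, 445.07331907523326, 243.6446569020857], [0.0, 0.0, 1.0]] [-0.10126929  0.          0.          0.          0.        ] [0.48735906 0.06143867 1.03578927]
{'t': 0.1, 'joint_positions': array([-1.38419757,  0.53709937, -0.00440624,  1.53877095,  0.0026049 ,
        1.06728614, -0.07121747]), 'qvel': array([-2.06613028e-03, -1.33916215e-03, -5.38289221e-04, -2.56699112e-03,
       -1.92474254e-05,  1.08198706e-03,  4.82658438e-04]), 'tau': array([ 2.48439981e-03, -5.84568501e+01,  1.05155189e+00, -2.59776717e+01,
        1.25322409e-02,  4.60648182e-03, -2.34069182e-05]), 'tool_pos': array([0.16246769, 0.62878578, 0.23049651]), 'orientation': array([-3.95986214e-01, -3.11647426e+00,  2.44591474e-03]), 'ft_force': array([-0.16397837,  0.07936338, -0.16904871]), 'moment': array([0.0188836 , 0.04644545, 0.00143879]), 'finger_gap': 0.08553211369993396} 0.0187
```

View pics/side0.png

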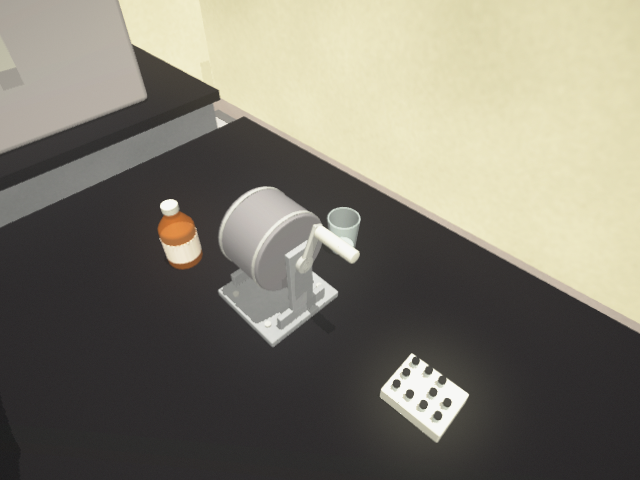

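View pics/top0.png

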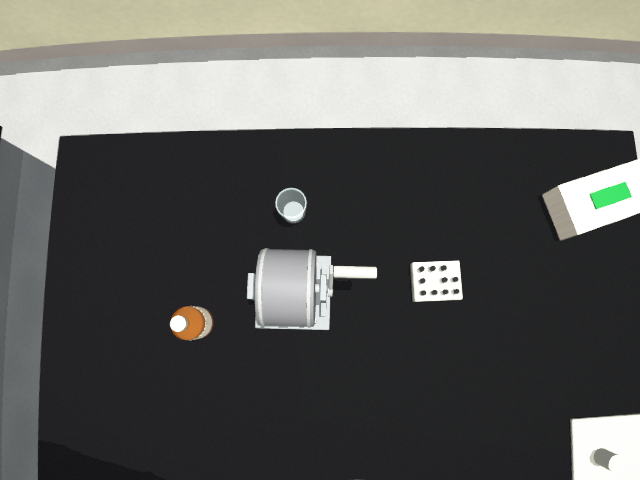

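The side view shows the crank handle running from about (318,236) to (355,254). In the top view the sleeve runs from (334,272) to (377,272), the drum is centred near (286,288), the rack near (437,281), the beaker at (291,205) and the bottle at (190,323).

```bash
cat > h.py <<'E'
import numpy as np,cv2
def load(n): return dict(np.load(n))
def ray(c,u,v):
    p=cv2.undistortPoints(np.array([[[u,v]]],float),c["camera_matrix"],c["dist_coeffs"])[0,0]
    o=-c["R"].T@c["t"]; return o,c["R"].T@np.array([p[0],p[1],1])
def atz(c,u,v,z):
    o,d=ray(c,u,v); return o+d*(z-o[2])/d[2]
def dep(c,u,v):
    o,d=ray(c,u,v); return o+d*c["range_z"][int(v),int(u)]
def cloud(c):
    H,W=c["range_z"].shape; uv=np.mgrid[0:W,0:H].transpose(2,1,0).reshape(-1,1,2).astype(float)
    p=cv2.undistortPoints(uv,c["camera_matrix"],c["dist_coeffs"])[:,0]
    z=c["range_z"].reshape(-1,1); return ((np.c_[p,np.ones(len(p))]*z-c["t"])@c["R"]).reshape(H,W,3)
E
python3 - <<'E'
from h import *
np.set_printoptions(precision=4,suppress=True)
t=load("top0.npz");s=load("side0.npz")
for v in (268,270,272,274,276): print(v,[dep(t,u,v) for u in (338,355,372)])
for n,u,v in(("rack",437,266),("rackL",413,285),("rackR",459,285),("foot",328,327),("foot",258,327),("foot",328,258),("bott",178,323),("beak",280,205),("drum",285,288)):print(n,dep(t,u,v))
P=cloud(t)
# foot points
m=(abs(P[...,2]-.016)<.004); m[:, :240]=0; m[:,335:]=0; m[:245]=0;m[335:]=0
q=P[m][:,:2].astype(np.float32); print("foot",len(q),cv2.minAreaRect(q))
m=(abs(P[...,2]-.235)<.002); 
d=P[245:330,258:315].reshape(-1,3); d=d[d[:,2]>.19]
A=np.c_[d,np.ones(len(d))]
print("drum top",d[:,2].max(), len(d))
S=cloud(s)
for u,v in((330,238),(340,243),(350,251)): print("side",S[v,u])
for w,c in(("top",t),("side",s)):
    a=c["frame"][...]; print(a[272,355] if w=="top" else a[243,340])
E
```

```text
268 [array([0.574 , 0.0387, 0.226 ]), array([0.5735, 0.0077, 0.2275]), array([ 0.5731, -0.0234,  0.2271])]
270 [array([0.5701, 0.0388, 0.2281]), array([0.5695, 0.008 , 0.2301]), array([ 0.5695, -0.0232,  0.2272])]
272 [array([0.5664, 0.0389, 0.2287]), array([0.5661, 0.0079, 0.2276]), array([ 0.5654, -0.0227,  0.2311])]
274 [array([0.5629, 0.0389, 0.227 ]), array([0.5625, 0.008 , 0.2277]), array([ 0.562 , -0.0229,  0.2291])]
276 [array([0.5595, 0.0389, 0.2238]), array([0.5591, 0.0078, 0.2244]), array([ 0.5588, -0.0233,  0.2241])]
rack [ 0.597  -0.1937  0.027 ]
rackL [ 0.5553 -0.1393  0.0133]
rackR [ 0.5527 -0.2425  0.0269]
foot [0.4626 0.0574 0.0136]
foot [0.4638 0.2162 0.0158]
foot [0.6202 0.0555 0.0136]
bott [0.475  0.3562 0.1511]
beak [0.7395 0.1641 0.0466]
drum [0.538  0.1348 0.2343]
foot 831 ((0.5442184805870056, 0.13748957216739655), (0.16925421357154846, 0.17044413089752197), 88.39373016357422)
drum top 1.0357892740107641 4099
side [0.563  0.0161 0.2307]
side [ 0.5643 -0.0031  0.2325]
side [ 0.5631 -0.024   0.2313]
[255 255 254]
[247 247 245]
```

```bash
python3 - <<'E'
import cv2
a=cv2.imread("pics/side0.png")[170:350,200:400]; cv2.imwrite("pics/sc.png",cv2.resize(a,None,fx=3.3,fy=3.3,interpolation=2))
a=cv2.imread("pics/top0.png")[230:345,235:385]; cv2.imwrite("pics/tc.png",cv2.resize(a,None,fx=5,fy=5,interpolation=2))
E
```

```text
(no output)
```

View pics/tc.png

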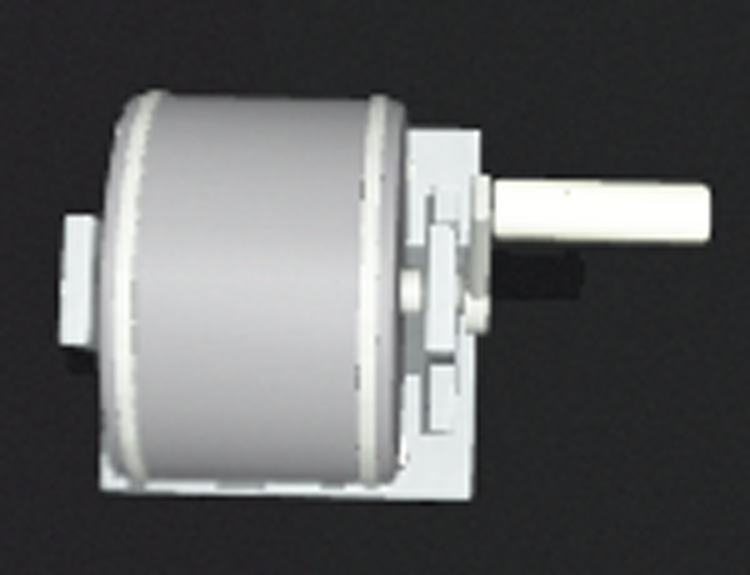

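View pics/sc.png

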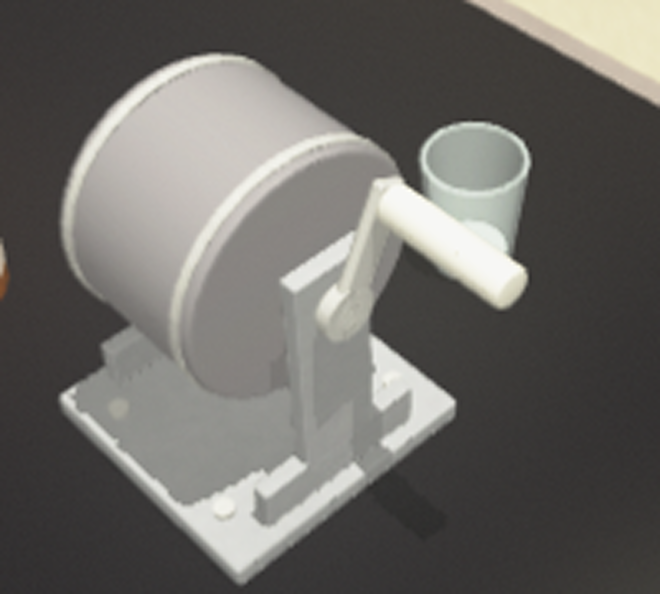

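```bash
python3 -m jog '[{"tz":-0.03},{"tz":-0.04},{"tz":-0.03},{"tx":-0.0485,"rz":0.075},{"tx":-0.0485,"rz":0.075},{"tx":-0.0485,"rz":0.075},{"tx":-0.0485,"rz":0.075},{"tx":-0.0485,"rz":0.075},{"tx":-0.0485,"rz":0.075},{"tx":-0.0485,"rz":0.075},{"tx":-0.0485,"rz":0.075},{"tx":-0.0485,"rz":0.075},{"tx":-0.0485,"rz":0.075},{"tx":-0.0485,"rz":0.075},{"tx":-0.0485,"rz":0.075},{"tx":-0.0485,"rz":0.075},{"tx":-0.0485,"rz":0.075},{"tx":-0.0485,"rz":0.075},{"tx":-0.0485,"rz":0.075},{}]' 0 40
cat > st.py <<'E'
from station import r
import numpy as np
from scipy.spatial.transform import Rotation as Ro
np.set_printoptions(precision=4,suppress=True)
o=r.observe();R=Ro.from_rotvec(o["orientation"]).as_matrix()
def tgt(x,y,z): print("delta in tool",R.T@(np.array([x,y,z])-o["tool_pos"]))
print(o["t"],o["tool_pos"],"R",R.tolist(),"gap",o["finger_gap"],"f",o["ft_force"],"q",o["joint_positions"])
print("yaw of tool y deg",np.degrees(np.arctan2(R[1,1],R[0,1])))
E
python3 -c "
from st import *
tgt(.566,-.007,.27)"
```

```text
0.1 [0.1625 0.6288 0.2305] R [[-0.968223416892234, 0.25008668333362016, -0.00025651650290773665], [0.2500867778903356, 0.9682222063813474, -0.0015370733440811706], [-0.00013603660024322028, -0.0015523817909081365, -0.999998785801672]] gap 0.08553211369993396 f [-0.164   0.0794 -0.169 ] q [-1.3842  0.5371 -0.0044  1.5388  0.0026  1.0673 -0.0712]
yaw of tool y deg 75.51734045131481
delta in tool [-0.5497 -0.5147 -0.0386]invalid input at $[0]: expected keys tx, ty, tz, rx, ry, rz
```

```bash
python3 - <<'E'
from h import *
np.set_printoptions(precision=4,suppress=True)
t=load("top0.npz");P=cloud(t)
for u in(334.5,377.3): print("sleeve end",atz(t,u,272.3,.218))
pts=P[262:282,336:376].reshape(-1,3);g=t["frame"][262:282,336:376].reshape(-1,3).min(1)
m=(pts[:,2]>.19)&(g>150);q=pts[m]
# fit circle in x,z after removing tilt
from scipy.optimize import least_squares
f=lambda p:np.hypot(q[:,0]-(p[0]+p[1]*(q[:,1]+.007)),q[:,2]-p[2])-.011
s=least_squares(f,[.566,.016,.218],loss="soft_l1",f_scale=.001);print(s.x,len(q))
d=P[245:330,258:315].reshape(-1,3); d=d[(d[:,2]>.19)&(d[:,2]<.26)]
f=lambda p:np.hypot(d[:,0]-(p[0]+p[1]*(d[:,1]-.137)),d[:,2]-p[2])-.075
s=least_squares(f,[.544,.016,.16],loss="soft_l1",f_scale=.001);print("drum axis",s.x,d[:,1].min(),d[:,1].max())
E
```

```text
sleeve end [0.567  0.0451 0.218 ]
sleeve end [ 0.566  -0.0339  0.218 ]
[0.5672 0.0369 0.2181] 449
drum axis [0.5444 0.0277 0.1593] 0.08253170244857898 0.18973648518366382
```

```bash
python3 -m jog '[{"tx":0,"ty":0,"tz":-0.03,"rx":0,"ry":0,"rz":0},{"tx":0,"ty":0,"tz":-0.04,"rx":0,"ry":0,"rz":0},{"tx":0,"ty":0,"tz":-0.03,"rx":0,"ry":0,"rz":0},{"tx":-0.0485,"ty":0,"tz":0,"rx":0,"ry":0,"rz":0.075},{"tx":-0.0485,"ty":0,"tz":0,"rx":0,"ry":0,"rz":0.075},{"tx":-0.0485,"ty":0,"tz":0,"rx":0,"ry":0,"rz":0.075},{"tx":-0.0485,"ty":0,"tz":0,"rx":0,"ry":0,"rz":0.075},{"tx":-0.0485,"ty":0,"tz":0,"rx":0,"ry":0,"rz":0.075},{"tx":-0.0485,"ty":0,"tz":0,"rx":0,"ry":0,"rz":0.075},{"tx":-0.0485,"ty":0,"tz":0,"rx":0,"ry":0,"rz":0.075},{"tx":-0.0485,"ty":0,"tz":0,"rx":0,"ry":0,"rz":0.075},{"tx":-0.0485,"ty":0,"tz":0,"rx":0,"ry":0,"rz":0.075},{"tx":-0.0485,"ty":0,"tz":0,"rx":0,"ry":0,"rz":0.075},{"tx":-0.0485,"ty":0,"tz":0,"rx":0,"ry":0,"rz":0.075},{"tx":-0.0485,"ty":0,"tz":0,"rx":0,"ry":0,"rz":0.075},{"tx":-0.0485,"ty":0,"tz":0,"rx":0,"ry":0,"rz":0.075},{"tx":-0.0485,"ty":0,"tz":0,"rx":0,"ry":0,"rz":0.075},{"tx":-0.0485,"ty":0,"tz":0,"rx":0,"ry":0,"rz":0.075},{"tx":-0.0485,"ty":0,"tz":0,"rx":0,"ry":0,"rz":0.075},{"tx":0,"ty":0,"tz":0,"rx":0,"ry":0,"rz":0}]' 0 40
python3 -c "
from st import *
tgt(.567,-.008,.27)"
```

```text
t: 2.1
tool_pos: [0.6643, 0.0869, 0.3314]
orientation: [2.1, 2.33, -0.007]
ft_force: [-0.1, -0.3, 0.5]
finger_gap: 0.0854
2.1 [0.6643 0.0869 0.3314] R [[-0.10351898950799411, 0.9946273971140706, 0.00039965151416411753], [0.9946081379547919, 0.10351947401795679, -0.006194385614998989], [-0.006202477355504036, -0.00024373989115396375, -0.9999807347471851]] gap 0.08543319765775122 f [-0.1318 -0.3157  0.4679] q [-0.4816  0.521   0.4383  1.3785 -0.2152  1.2903  0.0686]
yaw of tool y deg 5.94187400231975
delta in tool [-0.0839 -0.1066  0.0619]
```

```bash
python3 -m jog '[{"tx":0,"ty":0,"tz":0,"rx":0,"ry":0,"rz":0.133},{"tx":-0.03,"ty":-0.03,"tz":0,"rx":0,"ry":0,"rz":0},{"tx":-0.035,"ty":-0.035,"tz":0,"rx":0,"ry":0,"rz":0},{"tx":-0.0327,"ty":-0.0295,"tz":0.02,"rx":0,"ry":0,"rz":0},{"tx":0,"ty":0,"tz":0.02,"rx":0,"ry":0,"rz":0},{"tx":0,"ty":0,"tz":0.02,"rx":0,"ry":0,"rz":0},{"tx":0,"ty":0,"tz":0,"rx":0,"ry":0,"rz":0},{"tx":0,"ty":0,"tz":0,"rx":0,"ry":0,"rz":0}]'
python3 -c "
from st import *
tgt(.567,-.008,.1994)
import cv2
for n in ('side','top'):
  c=r.camera(n);f=c['frame'][:,:,::-1];f=f[150:350,200:440] if n=='side' else f[210:350,240:420]
  cv2.imwrite('pics/%s1.png'%n,cv2.resize(f,None,fx=3,fy=3))"
```

```text
t: 2.9
tool_pos: [0.5675, 0.0016, 0.2715]
orientation: [-2.237, -2.205, 0.001]
ft_force: [0.3, -0.3, 0.3]
finger_gap: 0.0856
2.9 [0.5675 0.0016 0.2715] R [[0.014472018180352519, 0.9998951263106735, -0.0005450412369623065], [0.9998952518632116, -0.014472132609055078, -0.00020658932893382478], [-0.0002144555722074459, -0.0005419943803840646, -0.9999998301254353]] gap 0.0855808652354359 f [ 0.2968 -0.3123  0.271 ] q [-0.4512  0.3776  0.481   1.7408 -0.1953  1.0713  0.0805]
yaw of tool y deg -0.8292211882798111
delta in tool [-0.0096 -0.0003  0.0721]
```

View pics/side1.png

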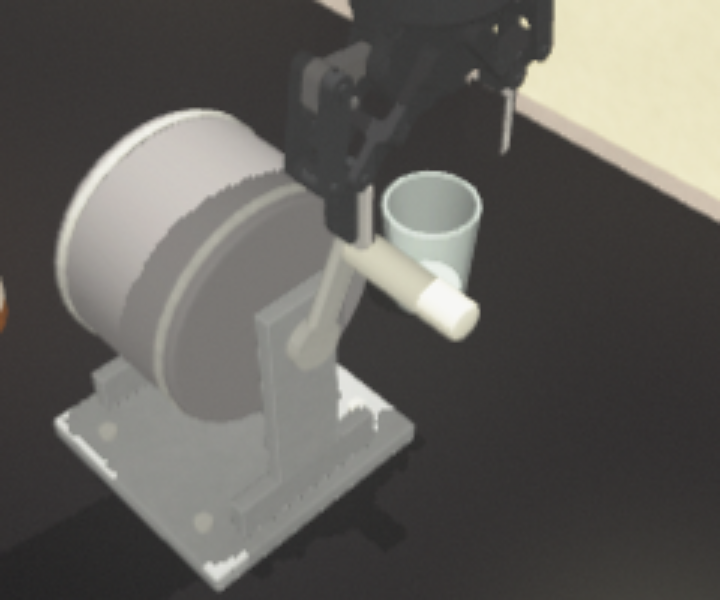

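```bash
python3 -m jog '[{"tx":-0.0096,"ty":0,"tz":0.01,"rx":0,"ry":0,"rz":0.012},{"tx":0,"ty":0,"tz":0.02,"rx":0,"ry":0,"rz":0},{"tx":0,"ty":0,"tz":0.02,"rx":0,"ry":0,"rz":0},{"tx":0,"ty":0,"tz":0.014,"rx":0,"ry":0,"rz":0},{"tx":0,"ty":0,"tz":0.008,"rx":0,"ry":0,"rz":0},{"tx":0,"ty":0,"tz":0,"rx":0,"ry":0,"rz":0},{"tx":0,"ty":0,"tz":0,"rx":0,"ry":0,"rz":0}]'
python3 -c "
from st import *
tgt(.567,-.008,.1994)"
```

```text
t: 3.7
tool_pos: [0.5678, -0.0084, 0.1998]
orientation: [2.251, 2.191, 0.001]
ft_force: [-0.0, 1.0, -0.9]
finger_gap: 0.0851
3.7 [ 0.5678 -0.0084  0.1998] R [[0.02717428242344059, 0.9996302987026164, 0.000907904449502817], [0.9996307088260721, -0.0271742112546833, -9.063426968390783e-05], [-6.59291747669618e-05, 0.0009100320896444783, -0.9999995837473835]] gap 0.08507656472078112 f [-0.0046  1.0489 -0.9494] q [-0.4098  0.4619  0.4567  1.8121 -0.2488  0.9235  0.1292]
yaw of tool y deg -1.557159945752177
delta in tool [ 0.0004 -0.0008  0.0004]
```

Pose is right; closing.

```bash
python3 -m jog '[{"tx":0,"ty":0,"tz":0,"rx":0,"ry":0,"rz":0},{"tx":0,"ty":0,"tz":0,"rx":0,"ry":0,"rz":0},{"tx":0,"ty":0,"tz":0,"rx":0,"ry":0,"rz":0},{"tx":0,"ty":0,"tz":0,"rx":0,"ry":0,"rz":0},{"tx":0,"ty":0,"tz":0,"rx":0,"ry":0,"rz":0},{"tx":0,"ty":0,"tz":0,"rx":0,"ry":0,"rz":0},{"tx":0,"ty":0,"tz":0,"rx":0,"ry":0,"rz":0},{"tx":0,"ty":0,"tz":0,"rx":0,"ry":0,"rz":0}]' 1 70
python3 -c "
from st import *
import cv2
c=r.camera('side');f=c['frame'][:,:,::-1];f=f[150:350,200:440]
cv2.imwrite('pics/side2.png',cv2.resize(f,None,fx=3,fy=3))"
```

```text
t: 4.5
tool_pos: [0.5675, -0.0082, 0.1995]
orientation: [2.251, 2.191, 0.001]
ft_force: [-1.5, 0.2, 3.4]
finger_gap: 0.0202
4.5 [ 0.5675 -0.0082  0.1995] R [[0.026993662256091754, 0.9996355163863514, 0.00042021065690057177], [0.999635594278694, -0.026993720308875736, 0.00013309758851656937], [0.000144392125569722, 0.000416464738381527, -0.999999902854013]] gap 0.02023446088237023 f [-1.5101  0.1547  3.4347] q [-0.4099  0.462   0.4564  1.8127 -0.2491  0.9232  0.1293]
yaw of tool y deg -1.5468142705328278
```

View pics/side2.png

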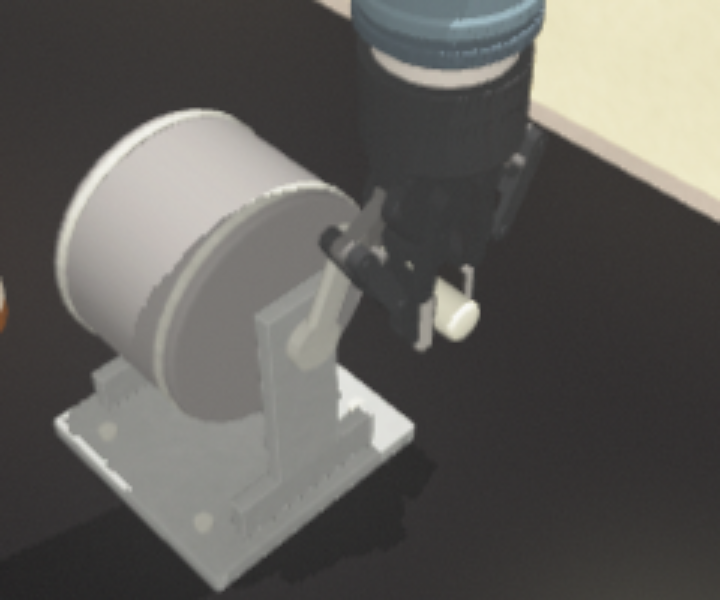

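```bash
cat > lg.py <<'E'
from st import *
import json
ax=np.array([.5405,-.0065,.16]); ps=-.028
d=o["tool_pos"]-ax; X=d[0]*np.cos(ps)+d[1]*np.sin(ps); Z=d[2]+.0187
a=np.arctan2(X,Z); f=o["ft_force"]; F=np.array([f[0]*np.cos(ps)+f[1]*np.sin(ps),f[2]])
ft=F@[np.cos(a),-np.sin(a)]; fr=F@[np.sin(a),np.cos(a)]
open("log.txt","a").write(json.dumps([o["t"],X,Z,F[0],F[1],f[1]])+"\n")
print("t %.1f a %.1f rad %.4f  Ft %.2f Fr %.2f Fy %.2f gap %.4f"%(o["t"],np.degrees(a),np.hypot(X,Z),ft,fr,f[1],o["finger_gap"]))
E
python3 lg.py; python3 -c "
import numpy as np
a=np.radians(24.7+10*np.arange(37));y=65*np.sin(a);z=-65*np.cos(a)
for i in range(36):print('%.1f ty %.4f tz %.4f'%(np.degrees(a[i+1]),(y[i+1]-y[i])/1e3,(z[i+1]-z[i])/1e3))"
```

```text
4.55 [ 0.5675 -0.0082  0.1995] R [[0.026993735668770554, 0.9996355171076512, 0.00041372885251202645], [0.9996355956092617, -0.02699378254648405, 0.00010814226606016496], [0.00011927095673216218, 0.000410658924156946, -0.9999999085668393]] gap 0.02011486043609056 f [-0.6742 -0.1727  3.5478] q [-0.4099  0.4621  0.4564  1.8127 -0.249   0.9232  0.1293]
yaw of tool y deg -1.5468178340704082
t 4.5 a 24.9 rad 0.0642  Ft -2.10 Fr 2.94 Fy -0.17 gap 0.0201
34.7 ty 0.0098 tz 0.0056
44.7 ty 0.0087 tz 0.0072
54.7 ty 0.0073 tz 0.0086
64.7 ty 0.0057 tz 0.0098
74.7 ty 0.0039 tz 0.0106
84.7 ty 0.0020 tz 0.0111
94.7 ty 0.0001 tz 0.0113
104.7 ty -0.0019 tz 0.0112
114.7 ty -0.0038 tz 0.0107
124.7 ty -0.0056 tz 0.0098
134.7 ty -0.0072 tz 0.0087
144.7 ty -0.0086 tz 0.0073
154.7 ty -0.0098 tz 0.0057
164.7 ty -0.0106 tz 0.0039
174.7 ty -0.0111 tz 0.0020
184.7 ty -0.0113 tz 0.0001
194.7 ty -0.0112 tz -0.0019
204.7 ty -0.0107 tz -0.0038
214.7 ty -0.0098 tz -0.0056
224.7 ty -0.0087 tz -0.0072
234.7 ty -0.0073 tz -0.0086
244.7 ty -0.0057 tz -0.0098
254.7 ty -0.0039 tz -0.0106
264.7 ty -0.0020 tz -0.0111
274.7 ty -0.0001 tz -0.0113
284.7 ty 0.0019 tz -0.0112
294.7 ty 0.0038 tz -0.0107
304.7 ty 0.0056 tz -0.0098
314.7 ty 0.0072 tz -0.0087
324.7 ty 0.0086 tz -0.0073
334.7 ty 0.0098 tz -0.0057
344.7 ty 0.0106 tz -0.0039
354.7 ty 0.0111 tz -0.0020
364.7 ty 0.0113 tz -0.0001
374.7 ty 0.0112 tz 0.0019
384.7 ty 0.0107 tz 0.0038
```

```bash
sed -i 's/^print/0 and print/' st.py
python3 -m jog '[{"tx":0,"ty":0.0098,"tz":0.0056,"rx":0,"ry":0,"rz":0}]' >/dev/null; python3 lg.py
python3 -m jog '[{"tx":0,"ty":0.0087,"tz":0.0072,"rx":0,"ry":0,"rz":0}]' >/dev/null; python3 lg.py
python3 -m jog '[{"tx":0,"ty":0.0073,"tz":0.0086,"rx":0,"ry":0,"rz":0}]' >/dev/null; python3 lg.py
python3 -m jog '[{"tx":0,"ty":0.0057,"tz":0.0098,"rx":0,"ry":0,"rz":0}]' >/dev/null; python3 lg.py
```

```text
t 4.7 a 33.6 rad 0.0640  Ft -10.92 Fr 4.11 Fy 0.60 gap 0.0196
t 4.8 a 44.4 rad 0.0641  Ft -11.52 Fr 2.22 Fy 0.82 gap 0.0203
t 4.8 a 54.7 rad 0.0643  Ft -12.63 Fr 1.14 Fy 0.38 gap 0.0203
t 5.0 a 64.9 rad 0.0644  Ft -12.18 Fr -0.77 Fy 0.53 gap 0.0198
```

```bash

python3 -m jog '[{"tx":0,"ty":0.0039,"tz":0.0106,"rx":0,"ry":0,"rz":0}]' >/dev/null; python3 lg.py
python3 -m jog '[{"tx":0,"ty":0.0020,"tz":0.0111,"rx":0,"ry":0,"rz":0}]' >/dev/null; python3 lg.py
python3 -m jog '[{"tx":0,"ty":0.0001,"tz":0.0113,"rx":0,"ry":0,"rz":0}]' >/dev/null; python3 lg.py
python3 -m jog '[{"tx":0,"ty":-0.0019,"tz":0.0112,"rx":0,"ry":0,"rz":0}]' >/dev/null; python3 lg.py
python3 -m jog '[{"tx":0,"ty":-0.0038,"tz":0.0107,"rx":0,"ry":0,"rz":0}]' >/dev/null; python3 lg.py
python3 -m jog '[{"tx":0,"ty":-0.0056,"tz":0.0098,"rx":0,"ry":0,"rz":0}]' >/dev/null; python3 lg.py
python3 -m jog '[{"tx":0,"ty":-0.0072,"tz":0.0087,"rx":0,"ry":0,"rz":0}]' >/dev/null; python3 lg.py
python3 -m jog '[{"tx":0,"ty":-0.0086,"tz":0.0073,"rx":0,"ry":0,"rz":0}]' >/dev/null; python3 lg.py
```

```text
t 5.0 a 75.0 rad 0.0646  Ft -13.26 Fr -3.33 Fy 0.03 gap 0.0201
t 5.2 a 85.0 rad 0.0647  Ft -13.80 Fr -4.62 Fy -0.15 gap 0.0198
t 5.2 a 95.0 rad 0.0650  Ft -11.67 Fr -6.30 Fy -0.09 gap 0.0198
t 5.3 a 104.9 rad 0.0652  Ft -10.49 Fr -8.22 Fy -0.01 gap 0.0200
t 5.5 a 114.7 rad 0.0654  Ft -11.56 Fr -10.06 Fy -0.00 gap 0.0203
t 5.5 a 124.3 rad 0.0656  Ft -10.33 Fr -11.09 Fy 0.91 gap 0.0201
t 5.7 a 133.7 rad 0.0658  Ft -8.75 Fr -11.80 Fy 0.80 gap 0.0202
t 5.8 a 143.0 rad 0.0659  Ft -9.52 Fr -9.01 Fy -0.01 gap 0.0199
```

```bash

python3 -m jog '[{"tx":0,"ty":-0.0104,"tz":0.0047,"rx":0,"ry":0,"rz":0}]' >/dev/null; python3 lg.py
python3 -m jog '[{"tx":0,"ty":-0.0106,"tz":0.0032,"rx":0,"ry":0,"rz":0}]' >/dev/null; python3 lg.py
python3 -m jog '[{"tx":0,"ty":-0.0111,"tz":0.0020,"rx":0,"ry":0,"rz":0}]' >/dev/null; python3 lg.py
python3 -m jog '[{"tx":0,"ty":-0.0113,"tz":0.0001,"rx":0,"ry":0,"rz":0}]' >/dev/null; python3 lg.py
python3 -m jog '[{"tx":0,"ty":-0.0112,"tz":-0.0019,"rx":0,"ry":0,"rz":0}]' >/dev/null; python3 lg.py
python3 -m jog '[{"tx":0,"ty":-0.0107,"tz":-0.0038,"rx":0,"ry":0,"rz":0}]' >/dev/null; python3 lg.py
python3 -m jog '[{"tx":0,"ty":-0.0098,"tz":-0.0056,"rx":0,"ry":0,"rz":0}]' >/dev/null; python3 lg.py
```

```text
t 5.8 a 152.0 rad 0.0651  Ft -8.64 Fr 4.23 Fy 0.95 gap 0.0203
t 6.0 a 161.3 rad 0.0645  Ft -7.49 Fr 13.75 Fy -0.21 gap 0.0199
t 6.0 a 172.6 rad 0.0645  Ft -5.98 Fr 12.77 Fy -0.23 gap 0.0200
t 6.2 a -175.4 rad 0.0650  Ft -5.09 Fr 8.41 Fy 0.08 gap 0.0200
t 6.2 a -164.3 rad 0.0653  Ft -3.86 Fr 4.15 Fy 0.88 gap 0.0201
t 6.3 a -153.6 rad 0.0655  Ft -2.22 Fr 2.15 Fy 2.31 gap 0.0203
t 6.5 a -143.3 rad 0.0656  Ft -1.12 Fr 1.07 Fy 1.70 gap 0.0201
```

```bash

python3 -m jog '[{"tx":0,"ty":-0.0087,"tz":-0.0072,"rx":0,"ry":0,"rz":0}]' >/dev/null; python3 lg.py
python3 -m jog '[{"tx":0,"ty":-0.0073,"tz":-0.0086,"rx":0,"ry":0,"rz":0}]' >/dev/null; python3 lg.py
python3 -m jog '[{"tx":0,"ty":-0.0057,"tz":-0.0098,"rx":0,"ry":0,"rz":0}]' >/dev/null; python3 lg.py
python3 -m jog '[{"tx":0,"ty":-0.0039,"tz":-0.0106,"rx":0,"ry":0,"rz":0}]' >/dev/null; python3 lg.py
python3 -m jog '[{"tx":0,"ty":-0.0020,"tz":-0.0111,"rx":0,"ry":0,"rz":0}]' >/dev/null; python3 lg.py
python3 -m jog '[{"tx":0,"ty":-0.0001,"tz":-0.0113,"rx":0,"ry":0,"rz":0}]' >/dev/null; python3 lg.py
python3 -m jog '[{"tx":0,"ty":0.0019,"tz":-0.0112,"rx":0,"ry":0,"rz":0}]' >/dev/null; python3 lg.py
```

```text
t 6.5 a -133.2 rad 0.0656  Ft -0.76 Fr -0.00 Fy 3.09 gap 0.0200
t 6.7 a -123.3 rad 0.0656  Ft -2.55 Fr 0.58 Fy 3.67 gap 0.0196
t 6.8 a -113.4 rad 0.0655  Ft -1.59 Fr -1.04 Fy 4.32 gap 0.0200
t 6.8 a -103.5 rad 0.0655  Ft -1.60 Fr -1.13 Fy 4.65 gap 0.0198
t 7.0 a -93.5 rad 0.0655  Ft -1.30 Fr -2.15 Fy 5.15 gap 0.0197
t 7.0 a -83.5 rad 0.0655  Ft -2.98 Fr -3.49 Fy 5.73 gap 0.0198
t 7.2 a -73.4 rad 0.0655  Ft -2.70 Fr -5.20 Fy 4.79 gap 0.0201
```

```bash

python3 -m jog '[{"tx":0,"ty":0.0036,"tz":-0.0104,"rx":0,"ry":0,"rz":0}]' >/dev/null; python3 lg.py
python3 -m jog '[{"tx":0,"ty":0.0057,"tz":-0.0096,"rx":0,"ry":0,"rz":0}]' >/dev/null; python3 lg.py
python3 -m jog '[{"tx":0,"ty":0.0072,"tz":-0.0087,"rx":0,"ry":0,"rz":0}]' >/dev/null; python3 lg.py
python3 -m jog '[{"tx":0,"ty":0.0086,"tz":-0.0073,"rx":0,"ry":0,"rz":0}]' >/dev/null; python3 lg.py
python3 -m jog '[{"tx":0,"ty":0.0098,"tz":-0.0055,"rx":0,"ry":0,"rz":0}]' >/dev/null; python3 lg.py
python3 -m jog '[{"tx":0,"ty":0.0106,"tz":-0.0037,"rx":0,"ry":0,"rz":0}]' >/dev/null; python3 lg.py
python3 -m jog '[{"tx":0,"ty":0.0111,"tz":-0.0017,"rx":0,"ry":0,"rz":0}]' >/dev/null; python3 lg.py
python3 -m jog '[{"tx":0,"ty":0.0113,"tz":0.0002,"rx":0,"ry":0,"rz":0}]' >/dev/null; python3 lg.py
python3 -m jog '[{"tx":0,"ty":0.0112,"tz":0.0021,"rx":0,"ry":0,"rz":0}]' >/dev/null; python3 lg.py
python3 - <<'E'
import json,numpy as np
L=np.array([json.loads(l) for l in open("log.txt")])[1:]
X,Z=L[:,1],L[:,2]
s=np.linalg.lstsq(np.c_[2*X,2*Z,np.ones(len(X))],X*X+Z*Z,rcond=None)[0]
print("circle",s[:2],np.sqrt(s[2]+s[0]**2+s[1]**2))
for c in((0,0),s[:2]):
  a=np.arctan2(X-c[0],Z-c[1]);T=-.065*(L[:,3]*np.cos(a)-L[:,4]*np.sin(a))
  A=np.c_[np.ones(len(a)),np.sin(a),np.cos(a)]
  k=np.linalg.lstsq(A,T,rcond=None)[0];res=T-A@k;sd=res.std()
  print("drag",k[0],"amp",np.hypot(k[1],k[2]),"peak at",np.degrees(np.arctan2(k[1],k[2])),"resid",sd)
E
```

```text
t 7.2 a -63.6 rad 0.0656  Ft -3.76 Fr -8.48 Fy 4.80 gap 0.0197
t 7.3 a -53.9 rad 0.0656  Ft -4.71 Fr -10.54 Fy 4.95 gap 0.0202
t 7.5 a -44.4 rad 0.0658  Ft -4.96 Fr -14.96 Fy 4.51 gap 0.0203
t 7.5 a -35.3 rad 0.0659  Ft -5.59 Fr -16.10 Fy 4.30 gap 0.0202
t 7.7 a -26.9 rad 0.0656  Ft -7.09 Fr -12.60 Fy 3.54 gap 0.0198
t 7.8 a -18.1 rad 0.0651  Ft -6.94 Fr -4.39 Fy 3.48 gap 0.0201
t 7.8 a -8.5 rad 0.0645  Ft -7.67 Fr 2.01 Fy 4.31 gap 0.0200
t 8.0 a 1.9 rad 0.0642  Ft -9.44 Fr 4.87 Fy 4.19 gap 0.0202
t 8.1 a 12.6 rad 0.0641  Ft -9.58 Fr 4.53 Fy 3.07 gap 0.0201
circle [-0.00042505 -0.00030819] 0.06511887219215699
drag 0.46108432408582695 amp 0.3603532740974463 peak at 69.7970383012149 resid 0.04248881342716801
drag 0.4589535755242482 amp 0.362486717990921 peak at 70.03850966875488 resid 0.04154564055770291
```

```bash
python3 -c "
import numpy as np
a=np.radians([12.6,2.6,-7.4,-17.4,-27.4,-37.4,-47.4,-57.4]);y=65*np.sin(a);z=-65*np.cos(a)
for i in range(7):print('%.1f ty %.4f tz %.4f'%(np.degrees(a[i+1]),(y[i+1]-y[i])/1e3,(z[i+1]-z[i])/1e3))"
```

```text
2.6 ty -0.0112 tz -0.0015
-7.4 ty -0.0113 tz 0.0005
-17.4 ty -0.0111 tz 0.0024
-27.4 ty -0.0105 tz 0.0043
-37.4 ty -0.0096 tz 0.0061
-47.4 ty -0.0084 tz 0.0076
-57.4 ty -0.0069 tz 0.0090
```

```bash

python3 -m jog '[{"tx":0,"ty":-0.0112,"tz":-0.0015,"rx":0,"ry":0,"rz":0}]' >/dev/null; python3 lg.py
python3 -m jog '[{"tx":0,"ty":-0.0113,"tz":0.0005,"rx":0,"ry":0,"rz":0}]' >/dev/null; python3 lg.py
python3 -m jog '[{"tx":0,"ty":-0.0111,"tz":0.0024,"rx":0,"ry":0,"rz":0}]' >/dev/null; python3 lg.py
python3 -m jog '[{"tx":0,"ty":-0.0105,"tz":0.0043,"rx":0,"ry":0,"rz":0}]' >/dev/null; python3 lg.py
python3 -m jog '[{"tx":0,"ty":-0.0096,"tz":0.0061,"rx":0,"ry":0,"rz":0}]' >/dev/null; python3 lg.py
python3 -m jog '[{"tx":0,"ty":-0.0084,"tz":0.0076,"rx":0,"ry":0,"rz":0}]' >/dev/null; python3 lg.py
python3 -m jog '[{"tx":0,"ty":-0.0069,"tz":0.0090,"rx":0,"ry":0,"rz":0}]' >/dev/null; python3 lg.py
```

```text
t 8.2 a 6.6 rad 0.0647  Ft 4.36 Fr -3.89 Fy 4.21 gap 0.0204
t 8.2 a -3.8 rad 0.0646  Ft 5.48 Fr -0.09 Fy 4.60 gap 0.0198
t 8.3 a -13.4 rad 0.0644  Ft 6.33 Fr 1.06 Fy 3.74 gap 0.0199
t 8.4 a -22.7 rad 0.0641  Ft 7.81 Fr 8.30 Fy 4.15 gap 0.0199
t 8.6 a -32.8 rad 0.0637  Ft 9.25 Fr 15.53 Fy 5.11 gap 0.0203
t 8.7 a -44.0 rad 0.0637  Ft 9.13 Fr 19.11 Fy 5.14 gap 0.0202
t 8.8 a -55.6 rad 0.0640  Ft 10.41 Fr 15.75 Fy 5.47 gap 0.0201
```

```bash

python3 -m jog '[{"tx":0,"ty":0.0083,"tz":-0.0113,"rx":0,"ry":0,"rz":0},{"tx":0,"ty":0.0103,"tz":-0.0090,"rx":0,"ry":0,"rz":0}]' >/dev/null; python3 lg.py
python3 -m jog '[{"tx":0,"ty":0.0132,"tz":-0.0068,"rx":0,"ry":0,"rz":0},{"tx":0,"ty":0,"tz":0,"rx":0,"ry":0,"rz":0},{"tx":0,"ty":0,"tz":0,"rx":0,"ry":0,"rz":0},{"tx":0,"ty":0,"tz":0,"rx":0,"ry":0,"rz":0}]' >/dev/null; python3 lg.py
```

```text
t 8.9 a -34.1 rad 0.0652  Ft -5.09 Fr -6.49 Fy 5.30 gap 0.0199
t 9.3 a -18.6 rad 0.0647  Ft 1.79 Fr -1.88 Fy 4.71 gap 0.0202
```

```bash

python3 -m jog '[{"tx":0,"ty":0,"tz":0,"rx":0,"ry":0,"rz":0},{"tx":0,"ty":0,"tz":0,"rx":0,"ry":0,"rz":0},{"tx":0,"ty":0,"tz":0,"rx":0,"ry":0,"rz":0},{"tx":0,"ty":0,"tz":0,"rx":0,"ry":0,"rz":0},{"tx":0,"ty":0,"tz":0,"rx":0,"ry":0,"rz":0}]' >/dev/null; python3 lg.py
python3 -c "
from st import *
import cv2
print(abs(o['qvel']).max())
c=r.camera('side');f=c['frame'][:,:,::-1]
cv2.imwrite('pics/side3.png',f)
c=r.camera('top');f=c['frame'][:,:,::-1]
cv2.imwrite('pics/top3.png',f)"
```

```text
t 9.8 a -18.6 rad 0.0648  Ft 1.54 Fr -1.61 Fy 5.18 gap 0.0199
0.0010287762042419392
```

View pics/side3.png

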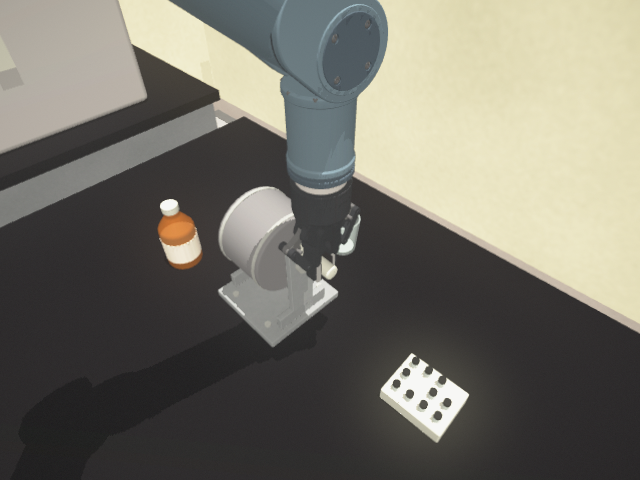

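View pics/top3.png

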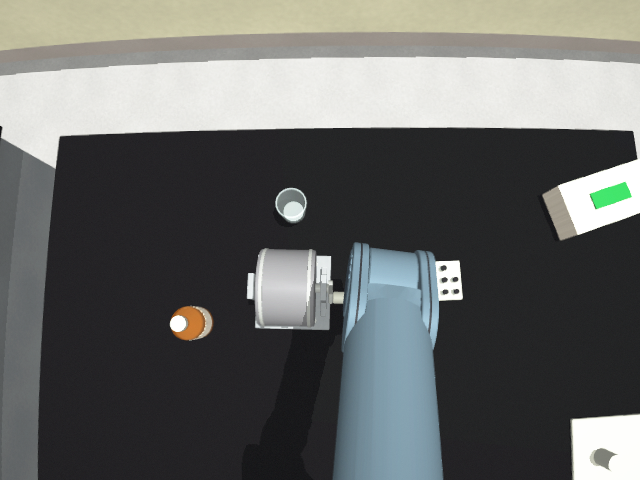

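The sleeve is held in the fingers, near (327,270) in the side view. The bottle, rack and beaker sit at the same pixels as at the start. I'm handing in the job.

```bash
python3 -c "
from station import r
print(r.finish_job())"
```

```text
the job is handed in; nothing more can be done
None
```

The drum is parked with its heavy side down, as near as I could feel it, and the gripper still holds the crank handle. The job was handed in at about 10 s of the 48 s.

- **Turning and feeling:** I gripped the sleeve from above with 70 N at crank angle about 25° and turned it to about 373°, just short of a full turn and well past the opposite side. The handle force at 36 points fits a drag of 0.46 N m plus an uneven load of 0.36 N m. It was hardest at 70° and easiest at about -110°, which puts the heavy side straight down at about -20°.
- **Cross-check:** Turning back through that spot, the measured force matched the pure drag force at about -18°. The forward turn gave -20°, so the two directions agree.
- **Final state:** The crank is at -18.6° with no joint moving faster than about 0.001 rad/s. The finger gap is 20 mm on the 22 mm sleeve, and about 2 N remains on the handle along its turning direction. In the pictures the bottle, rack and beaker have not moved.

**Not settled:**
- A sideways force of about 5 N along the handle built up during the turn and stayed; I did not look into it.
- A constant error in the force sensor would shift the heavy-side angle by about 5° per 0.5 N. It read within about 1 N of zero before the grip.

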